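# Size a drum-stand pin in the hole gauge plate

## Task

Find the size of the drum-stand pin in the orange holder so that a new bush can be ordered: put it through the widest hole of the gauge plate first, then step down, pressing only gently, until a hole stops it at the mouth. Then leave it standing in the smallest hole it passes through cleanly, pushed fully home with its yellow grip down on the plate. Leave the spare pins in the grey holder and everything else on the table alone.

Things in the scene. Friction and masses are not known exactly. Their poses are not given: they have to be found in the camera images.
- gauge: hole gauge on two blue fixed feet: aluminium plate 56 x 164 x 15 mm floating on springs, sinking about 0.4 mm per newton pressed, 10 mm at most, open beneath. Four through holes 36 mm apart, narrowing along +y. A pin passes with 1 mm to spare through the hole of its size and is stopped at the mouth of the next. Origin: on the table under its centre; top face 60 mm up at rest
- gauge_hole0 (a point): widest of the four holes of the gauge plate, 19 mm in diameter, through the 15 mm plate, mouth chamfered 1 mm. Point: centre of the mouth, on the plate's top face (60 mm above the table); z up, y along the row of holes
- gauge_hole1 (a point): second of the four holes of the gauge plate, 16 mm in diameter, through the 15 mm plate, mouth chamfered 1 mm. Point: centre of the mouth, on the plate's top face (60 mm above the table); z up, y along the row of holes
- gauge_hole2 (a point): third of the four holes of the gauge plate, 13 mm in diameter, through the 15 mm plate, mouth chamfered 1 mm. Point: centre of the mouth, on the plate's top face (60 mm above the table); z up, y along the row of holes
- gauge_hole3 (a point): narrowest of the four holes of the gauge plate, 10 mm in diameter, through the 15 mm plate, mouth chamfered 1 mm. Point: centre of the mouth, on the plate's top face (60 mm above the table); z up, y along the row of holes
- holder_top (a point): centre of the top face of the orange plastic holder, a block 60 x 60 x 50 mm high fixed to the table, with one 20 mm hole in its middle in which the pin to be gauged stands, its shoulder resting on the top face
- spare_holder_top (a point): centre of the top face of the grey plastic holder, a block 120 x 60 x 50 mm high fixed to the table, with two 20 mm holes 30 mm either side of the middle in which the two spare pins stand
- pin_a: one of three look-alike 0.1 kg pins: round steel shank 46 mm long, 12, 15 or 18 mm thick (one of each, not known which), under a square yellow grip 30 x 30 x 39 mm whose flat underside is the shoulder. Origin: centre of the shank's foot; z up the shank (shoulder at 46 mm, top at 85 mm), x, y square to the grip's faces. Stands upright in a holder: orange, to be gauged; grey, a spare
- pin_b: one of three look-alike 0.1 kg pins: round steel shank 46 mm long, 12, 15 or 18 mm thick (one of each, not known which), under a square yellow grip 30 x 30 x 39 mm whose flat underside is the shoulder. Origin: centre of the shank's foot; z up the shank (shoulder at 46 mm, top at 85 mm), x, y square to the grip's faces. Stands upright in a holder: orange, to be gauged; grey, a spare
- pin_c: one of three look-alike 0.1 kg pins: round steel shank 46 mm long, 12, 15 or 18 mm thick (one of each, not known which), under a square yellow grip 30 x 30 x 39 mm whose flat underside is the shoulder. Origin: centre of the shank's foot; z up the shank (shoulder at 46 mm, top at 85 mm), x, y square to the grip's faces. Stands upright in a holder: orange, to be gauged; grey, a spare
- screwdriver: red-handled screwdriver lying on the far side of the table, about 0.2 m long; a bystander
- jar: amber glass jar, 56 mm across and 70 mm high, a bystander. Origin: centre of its base
- dial: white control knob cap, 40 mm across and 22 mm high, a bystander. Origin: centre of its base
- board: small green circuit board, 70 x 90 mm, parts up to 18 mm high, a bystander. Origin: centre of its underside
Things that resemble listed ones, but are neither listed nor needed, are in the scene too. What is shaped like the pin_b but blue, brown or red is not meant.

How it is judged (in metres and radians):
On the way, in this order (a step that is already met when the one before it is completed fails the run):
1. the pin goes through the widest hole of the gauge (foot at least 17 mm below the plate's top face) (((horizontal distance between pin_a and gauge_hole0 below 0.007 m and z of pin_a in the frame of gauge_hole0 below -0.017 m and angle between pin_a's own z axis and vertical below 0.2 rad) or (horizontal distance between pin_b and gauge_hole0 below 0.007 m and z of pin_b in the frame of gauge_hole0 below -0.017 m and angle between pin_b's own z axis and vertical below 0.2 rad) or (horizontal distance between pin_c and gauge_hole0 below 0.007 m and z of pin_c in the frame of gauge_hole0 below -0.017 m and angle between pin_c's own z axis and vertical below 0.2 rad))), for 0.05 s.
2. the pin, upright and pressed with at least 1 N, is stopped at the mouth of the first hole too small for it (((horizontal distance between pin_a and gauge_hole1 below 0.006 m and z of pin_a in the frame of gauge_hole1 above -0.006 m and angle between pin_a's own z axis and vertical below 0.2 rad and contact force between pin_a and gauge above 1 N) or (horizontal distance between pin_b and gauge_hole2 below 0.006 m and z of pin_b in the frame of gauge_hole2 above -0.006 m and angle between pin_b's own z axis and vertical below 0.2 rad and contact force between pin_b and gauge above 1 N) or (horizontal distance between pin_c and gauge_hole3 below 0.006 m and z of pin_c in the frame of gauge_hole3 above -0.006 m and angle between pin_c's own z axis and vertical below 0.2 rad and contact force between pin_c and gauge above 1 N))), for 0.1 s.
3. the pin is home in the smallest hole that takes it, its shoulder on the plate (((horizontal distance between pin_a and gauge_hole0 below 0.0035 m and z of pin_a in the frame of gauge_hole0 below -0.0425 m and angle between pin_a's own z axis and vertical below 0.2 rad) or (horizontal distance between pin_b and gauge_hole1 below 0.0035 m and z of pin_b in the frame of gauge_hole1 below -0.0425 m and angle between pin_b's own z axis and vertical below 0.2 rad) or (horizontal distance between pin_c and gauge_hole2 below 0.0035 m and z of pin_c in the frame of gauge_hole2 below -0.0425 m and angle between pin_c's own z axis and vertical below 0.2 rad))), for 0.1 s.
At the end, for the whole second after the job is handed in: The gauged pin stands upright, at rest, within 3.5 mm of the centre of the smallest hole it passes through, foot at least 42.5 mm below the plate's top face (shoulder down); both spares stand upright in the grey holder, within 15 mm of their start (((horizontal distance between pin_a and gauge_hole0 below 0.0035 m and z of pin_a in the frame of gauge_hole0 below -0.0425 m and angle between pin_a's own z axis and vertical below 0.2 rad and angle between pin_a's own z axis and vertical below 0.06 rad and linear speed of pin_a below 0.02 m/s and horizontal distance between each of pin_b, pin_c and spare_holder_top below 0.045 m and angle between each of pin_b, pin_c's own z axis and vertical below 0.15 rad and distance of each of pin_b, pin_c from where it was at the start of the episode below 0.015 m) or (horizontal distance between pin_b and gauge_hole1 below 0.0035 m and z of pin_b in the frame of gauge_hole1 below -0.0425 m and angle between pin_b's own z axis and vertical below 0.2 rad and angle between pin_b's own z axis and vertical below 0.06 rad and linear speed of pin_b below 0.02 m/s and horizontal distance between each of pin_a, pin_c and spare_holder_top below 0.045 m and angle between each of pin_a, pin_c's own z axis and vertical below 0.15 rad and distance of each of pin_a, pin_c from where it was at the start of the episode below 0.015 m) or (horizontal distance between pin_c and gauge_hole2 below 0.0035 m and z of pin_c in the frame of gauge_hole2 below -0.0425 m and angle between pin_c's own z axis and vertical below 0.2 rad and angle between pin_c's own z axis and vertical below 0.06 rad and linear speed of pin_c below 0.02 m/s and horizontal distance between each of pin_a, pin_b and spare_holder_top below 0.045 m and angle between each of pin_a, pin_b's own z axis and vertical below 0.15 rad and distance of each of pin_a, pin_b from where it was at the start of the episode below 0.015 m))); the robot touches nothing.
It fails at once if a pin is pressed against the gauge plate with more than 15 N (contact force between any of pin_a, pin_b, pin_c and gauge above 15 N).
It fails at once if a spare pin is taken out of or shoved about in the grey holder ((distance of pin_a from where it was at the start of the episode above 0.015 m and horizontal distance between pin_a and spare_holder_top below 0.075 m) or (distance of pin_b from where it was at the start of the episode above 0.015 m and horizontal distance between pin_b and spare_holder_top below 0.075 m) or (distance of pin_c from where it was at the start of the episode above 0.015 m and horizontal distance between pin_c and spare_holder_top below 0.075 m)).
It fails at once if the screwdriver, jar, knob cap or circuit board is moved by more than 20 mm (distance of any of screwdriver, jar, dial, board from where it was at the start of the episode above 0.02 m).
It also fails if it takes over 67 s, if anything falls off the work surface, if the arm or the gripper's body presses on something with over 40 N, if the wrist force passes 120 N, or if a joint passes its speed limit or range.

## Robot

A 6-joint arm with a two-finger parallel gripper is mounted at the origin on the work surface. World frame = base frame: x ahead of the robot, y to its left, z up, the work surface at z = 0. Lengths are in mm, angles in degrees, forces in N, time in s.
With the tool pointing down it reaches from about 375 to 925 mm from the base axis. Payload 5.7 kg.
Tool frame: the origin (TCP) lies at the very end of the fingers, on their centre line; the grasp point (between the pads) lies 19 mm behind it; z points along the fingers, y is the line along which they close (so a half turn about z gives the same grasp; the last joint's range is limited). The gripper opens to 85 mm and grips with 20 to 120 N. Pads are 22 mm wide; open, the fingers measure 114 mm over their backs; the gripper's body (76 mm by 85 mm) begins 54 mm behind the grasp point. The pads swing forward as they close: fully open they stand 13 mm farther back than shut.
Start: joints at [-75.751, 20.558, 86.54, -0, 72.909, -6.595], TCP at [213.48, -560.704, 231.267] pointing down, gripper open.
Joint ranges: [-170.27, 170.27], [-57.76, 135], [12.27, 136.19], [-55.21, 235.2], [11.17, 155.16], [-170.74, 170.74]. Speed limits (degrees/s): [136.94, 136.94, 180, 180, 180, 180].

## Interface

Orientations are given as [roll, pitch, yaw] about the fixed x, y, z axes, in that order (R = Rz(yaw) Ry(pitch) Rx(roll)).
In Python, from bench import * gives the robot as it stands. The module is installed in compiled form; this text tells all that it offers.
- The arm moves only by the shell command python3 -m inch 'ROWS'. ROWS is JSON, a list of rows, each an object of numbers: "hand": the closure, from 0 (fully open) to 1 (shut); "tx", "ty", "tz": the shift along the tool's x, y, z in m; "turn": the turn about the tool's z in degrees. In form: [{"hand": .., "tx": .., "ty": .., "tz": .., "turn": ..}, ...]. A call has exactly 8 rows; each row shifts and turns the commanded pose from where the row before left it, along the tool's axes as they then stand; what a row does not reach is not made up. A row lasts 1/8 s, in which the tool goes at most 62.5 mm and 10.7 degrees, less where a joint would pass 70% of its speed; a pose out of reach is approached as far as the arm can. A call is refused whole if a number of a shift passes 0.0625 or a number of a turn 10.7, either way. A call with a gripper value outside its range is refused whole. The fingers move at their own pace and stop on an object; the grip force is fixed at half the most. Time passes only in rows, so rows that do not move let the fingers close, or fill a call up. It gives the time, the measured TCP pose, the force, the opening and the grip force at its end, in the units of the state.
- state(): the state, without advancing time (a new reading comes with each control period).
- snapshot(name): name is "side" or "top"; returns a dict with "color" (400x640x3 uint8, red, green, blue), "camera_matrix" (3x3 intrinsics, pixels), "world_from_camera" (4x4, takes a point from camera to world coordinates). Camera axes: x right, y down, z forward; pixel columns grow to the right and rows downward; lengths in mm; the calibration is good to about 2 mm. A picture is of the moment at which its call begins. There is no depth.
- sign_off(): hands the job in; it is judged then, once.
The state is a dict: "time_s": time; "joint_positions": joint angles; "qvel": joint speeds; "tau": joint torques, N m; "ee_pos": TCP position; "tcp_rot": TCP orientation; "contact_force": force on the tool from outside, world axes, zero at the start; "torque": the same for the moment, N m; "finger_gap": finger opening in mm; "finger_force": force on a finger pad.
Only numpy, scipy, OpenCV 4.12 (cv2) and the standard library are available. Lean on these libraries where they do the work, as an engineer would, in place of code of your own. Each camera call takes 0.05 s, during which the arm holds its last target. There are 200 camera calls.

## Working session

There is one attempt and no reset: what is moved stays moved. The work goes in short steps, Python scripts to look and compute and a shell command to move; the robot and the scene stay as the last step left them, time stands still between calls to the robot, and variables do not carry over. Pictures are saved under pics/ and viewed, at most 10 in all, crops included, and the job is handed in when it is done.

```bash
mkdir -p pics
python3 - <<'E'
from bench import *
import cv2
for n in("top","side"):
    s=snapshot(n); cv2.imwrite(f"pics/{n}0.png",s["color"][:,:,::-1]); print(s["camera_matrix"].tolist(),s["world_from_camera"].round(3).tolist())
st=state();print({k:st[k] for k in("time_s","ee_pos","tcp_rot","contact_force","finger_gap")})
E
```

```text
[[466.922992554939, 0.0, 322.5201448200575], [0.0, 466.922992554939, 193.84987009931305], [0.0, 0.0, 1.0]] [[0.02, -0.985, 0.169, 388.108], [-1.0, -0.02, 0.001, -25.074], [0.002, -0.169, -0.986, 1023.424], [0.0, 0.0, 0.0, 1.0]]
[[504.8214207099319, 0.0, 320.00348402314364], [0.0, 504.8214207099319, 201.50826205663998], [0.0, 0.0, 1.0]] [[-0.929, -0.285, 0.236, 275.703], [-0.37, 0.701, -0.609, 688.667], [0.008, -0.654, -0.757, 975.061], [0.0, 0.0, 0.0, 1.0]]
{'time_s': 0.1, 'ee_pos': array([ 213.33477674, -560.14789178,  230.5253122 ]), 'tcp_rot': array([-1.79904813e+02, -1.08651171e-02,  2.08435262e+01]), 'contact_force': array([-0.45116064, -0.14594558,  0.13795659]), 'finger_gap': 85.66345565162888}
```

View pics/top0.png

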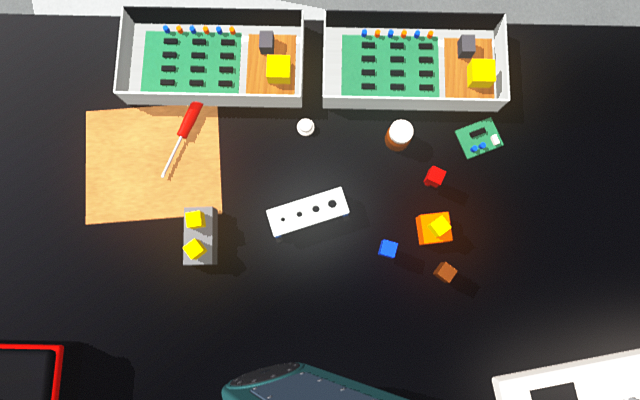

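View pics/side0.png

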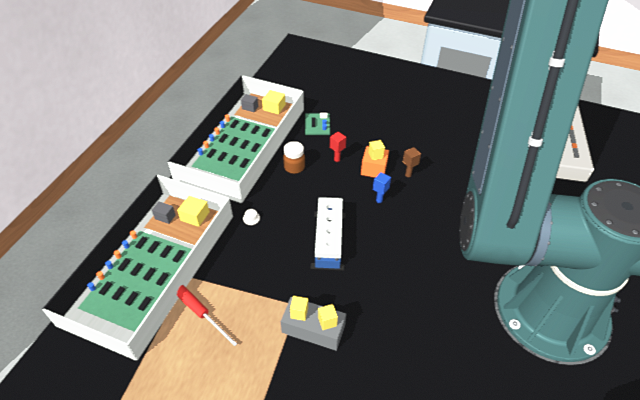

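The top view shows the orange holder with its yellow pin at about (437,227), and the gauge at (308,212), its widest hole at (332,204) and narrowest at (283,219). The grey holder is at (198,236). Red, blue and brown decoys stand around the orange holder.

```bash
cat > h.py <<'E'
from bench import *
import cv2, numpy as np
def cast(s,uv,z):
    K=s["camera_matrix"];T=s["world_from_camera"]
    d=T[:3,:3]@np.linalg.solve(K,[uv[0],uv[1],1.]);o=T[:3,3]
    return o+d*(z-o[2])/d[2]
def proj(s,p):
    K=s["camera_matrix"];T=s["world_from_camera"]
    q=K@(T[:3,:3].T@(np.array(p,float)-T[:3,3]));return q[:2]/q[2]
def warp(s,z,x0,x1,y0,y1,k):
    # metric view of plane z: row -> x, col -> y (k px per mm)
    dst=np.float32([[0,0],[(y1-y0)*k,0],[(y1-y0)*k,(x1-x0)*k],[0,(x1-x0)*k]])
    src=np.float32([proj(s,[x0,y0,z]),proj(s,[x0,y1,z]),proj(s,[x1,y1,z]),proj(s,[x1,y0,z])])
    return cv2.warpPerspective(s["color"],cv2.getPerspectiveTransform(src,dst),(int((y1-y0)*k),int((x1-x0)*k)),flags=cv2.INTER_CUBIC)
E
python3 - <<'E'
from h import *
S={n:snapshot(n) for n in("top","side")}
s=S["top"]
for nm,uv,z in(("gauge",(308,212),60),("pin",(439,226),89),("red",(436,176),80),("blue",(388,248),80),("brown",(446,272),80),("h0",(332,204),60),("h3",(283,219),60)): print(nm,cast(s,uv,z).round(1))
# gauge plate
for n in S:
    s=S[n];c=s["color"].astype(int)
    ctr=proj(s,cast(S["top"],(308,212),60)).round().astype(int)
    w=((c.min(2)>150)*255).astype(np.uint8)
    w=cv2.morphologyEx(w,cv2.MORPH_CLOSE,np.ones((9,9),np.uint8))
    k,lab,stt,_=cv2.connectedComponentsWithStats(w)
    m=(lab==lab[ctr[1],ctr[0]])
    cn=max(cv2.findContours(m.astype(np.uint8),0,2)[0],key=cv2.contourArea)
    P=np.float32([cast(s,p[0],60)[:2] for p in cn]);print(n,"plate",cv2.minAreaRect(P))
    g=c.mean(2); d=((g<130)&cv2.erode(m.astype(np.uint8),np.ones((3,3))).astype(bool)).astype(np.uint8)
    k,lab,stt,ce=cv2.connectedComponentsWithStats(d)
    for i in range(1,k):
        if stt[i,4]>3: print("  hole",stt[i,4],ce[i].round(1),cast(s,ce[i],60)[:2].round(1))
    # pin grip
    hsv=cv2.cvtColor(s["color"],cv2.COLOR_RGB2HSV)
    y=cv2.inRange(hsv,(24,120,60),(35,255,255));ctr=proj(s,cast(S["top"],(439,226),89)).round().astype(int)
    k,lab,stt,ce=cv2.connectedComponentsWithStats(y)
    i=lab[ctr[1],ctr[0]];print(n,"yellow",stt[i],ce[i].round(1))
    x,yy=ctr;
    crop=s["color"][yy-40:yy+40,x-50:x+50]
    cv2.imwrite(f"pics/pin_{n}.png",cv2.resize(crop,None,fx=7,fy=7,interpolation=cv2.INTER_CUBIC)[:,:,::-1]);print("crop origin",x-50,yy-40)
a=cv2.imread("pics/pin_top.png");b=cv2.imread("pics/pin_side.png")
cv2.imwrite("pics/pin.png",cv2.resize(np.vstack([a,b]),None,fx=.53,fy=.53))
E
```

```text
gauge [514.1   5.6  60. ]
pin [ 487.4 -259.    89. ]
red [ 591.8 -257.3   80. ]
blue [ 441.9 -157.7   80. ]
brown [ 396.6 -273.1   80. ]
h0 [532. -44.  60.]
h3 [498.5  57.1  60. ]
top plate ((516.0115356445312, 7.306221008300781), (59.29679489135742, 165.6475372314453), 18.95811653137207)
  hole 44 [331.8 203.2] [533.7 -43.4]
  hole 31 [315.5 208.6] [521.6  -9.7]
  hole 18 [299.  213.7] [510.3  24.2]
  hole 8 [282.5 219. ] [498.4  58.1]
top yellow [427 215  24  22 309] [438.9 225.8]
crop origin 389 186
side plate ((515.549560546875, 13.051643371582031), (58.38810348510742, 176.16702270507812), 19.011564254760742)
  hole 6 [329.5 208.5] [532.7 -36.5]
side yellow [     0      0    640    400 254856] [319.7 199.4]
crop origin 327 105
```

View pics/pin.png

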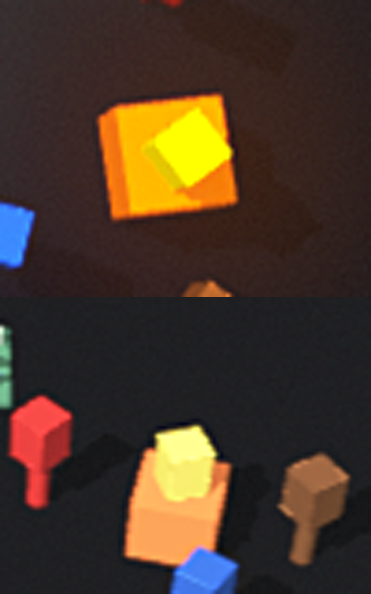

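Run:
```python
from h import *
s=snapshot("top");c=s["color"].astype(int)
for t in (215,235):
    m=((c[:,:,1]>t)&(c[:,:,0]>t)&(c[:,:,2]<120)).astype(np.uint8)
    cr=np.zeros_like(m);cr[206:246,420:460]=m[206:246,420:460]
    big=warp(dict(s,color=np.ascontiguousarray(s["color"])),89,440,530,-310,-210,4).astype(int)
    mb=((big[:,:,1]>t-15)&(big[:,:,0]>t-15)&(big[:,:,2]<130)).astype(np.uint8)
    cn=max(cv2.findContours(mb,0,2)[0],key=cv2.contourArea)
    (a,b),wh,an=cv2.minAreaRect(cn);M=cv2.moments(cn)
    print(t,"x",440+b/4,"y",-310+a/4,"wh",np.array(wh)/4,"ang(y->x)",an,M["m10"]/M["m00"]/4-310,M["m01"]/M["m00"]/4+440)
s=snapshot("side");hsv=cv2.cvtColor(s["color"],cv2.COLOR_RGB2HSV)
print(hsv[118:128:3,370:386:4].tolist())
big=warp(s,89,440,530,-310,-210,4);h=cv2.cvtColor(big,cv2.COLOR_RGB2HSV).astype(int)
mb=((h[:,:,0]>25)&(h[:,:,0]<36)&(h[:,:,2]>225)&(h[:,:,1]>70)).astype(np.uint8)
cn=max(cv2.findContours(mb,0,2)[0],key=cv2.contourArea);(a,b),wh,an=cv2.minAreaRect(cn)
print("side x",440+b/4,"y",-310+a/4,np.array(wh)/4,an)
print(state()["tcp_rot"])
```

```text
215 x 487.88197326660156 y -259.5946960449219 wh [33.47065353 41.53577805] ang(y->x) 52.76516342163086 -260.7439015009471 489.29090585667444
235 x 488.90747833251953 y -261.35015869140625 wh [32.55699158 33.26957703] ang(y->x) 52.594642639160156 -261.49472758295445 489.21358058054875
[[[120, 15, 34], [110, 22, 35], [120, 23, 34], [120, 29, 35]], [[120, 15, 33], [120, 15, 34], [120, 22, 35], [120, 15, 34]], [[120, 15, 35], [105, 29, 35], [120, 23, 34], [113, 32, 32]], [[120, 15, 33], [113, 30, 34], [110, 24, 32], [120, 15, 34]]]
side x 484.56114196777344 y -244.1395721435547 [39.39871979 70.99394989] 72.57456970214844
[-1.79960139e+02 -4.67400092e-03  2.08452877e+01]
```

```bash
python3 -m inch '[{"turn":-8.3},{"turn":-8.3},{"tx":0.05,"ty":-0.0087},{"tx":0.05,"ty":-0.0087},{"tx":0.05,"ty":-0.0087},{"tx":0.05,"ty":-0.0087},{"tx":0.05,"ty":-0.0087},{"tx":0.05,"ty":-0.0087}]'
```

```text
schema error: expected keys hand, tx, ty, tz, turn
```

```bash
python3 -m inch '[{"tx":0.05,"ty":-0.0088},{"tx":0.05,"ty":-0.0088},{},{},{},{},{},{}]'
cat >> h.py <<'E'
def go(x,y,z,yaw=None):
    st=state();p=st["ee_pos"];w=np.radians(st["tcp_rot"][2]);d=np.array([x,y,z])-p
    c,s=np.cos(w),np.sin(w)
    print("at",p.round(2),st["tcp_rot"].round(2),"F",st["contact_force"].round(2),"gap",st["finger_gap"].round(1),"t",st["time_s"])
    print("shift mm tx %.1f ty %.1f tz %.1f"%(c*d[0]+s*d[1],s*d[0]-c*d[1],-d[2]), "" if yaw is None else "turn %.1f"%(st["tcp_rot"][2]-yaw))
E
python3 -c "
from h import *
go(489,-261.4,130,37.4)
s=snapshot('top')
cv2.imwrite('pics/t1.png',cv2.resize(s['color'][140:280,330:510],None,fx=4,fy=4,interpolation=cv2.INTER_CUBIC)[:,:,::-1])"
```

```text
schema error: expected keys hand, tx, ty, tz, turn
Traceback (most recent call last):
  File "h.py", line 18, in go
    print("at",p.round(2),st["tcp_rot"].round(2),"F",st["contact_force"].round(2),"gap",st["finger_gap"].round(1),"t",st["time_s"])
                                                                                        ^^^^^^^^^^^^^^^^^^^^^^
AttributeError: 'float' object has no attribute 'round'
```

All keys are needed.

```bash
sed -i 's/st\["finger_gap"\].round(1)/round(st["finger_gap"],1),round(float(np.max(st["finger_force"])),1)/' h.py
python3 -m inch '[{"hand":0,"tx":0,"ty":0,"tz":0,"turn":-8.3},{"hand":0,"tx":0,"ty":0,"tz":0,"turn":-8.3},{"hand":0,"tx":0.05,"ty":-0.0087,"tz":0,"turn":0},{"hand":0,"tx":0.05,"ty":-0.0087,"tz":0,"turn":0},{"hand":0,"tx":0.05,"ty":-0.0087,"tz":0,"turn":0},{"hand":0,"tx":0.05,"ty":-0.0087,"tz":0,"turn":0},{"hand":0,"tx":0.05,"ty":-0.0087,"tz":0,"turn":0},{"hand":0,"tx":0.05,"ty":-0.0087,"tz":0,"turn":0}]'
python3 -c "
from h import *
go(489,-261.4,130,37.4)"
```

```text
time_s: 1.3
ee_pos: [420.9, -335.6, 231.4]
tcp_rot: [180.0, -0.0, 37.4]
contact_force: [0.4, 0.1, -1.3]
finger_gap: 85.2
finger_force: 0.0
at [ 420.92 -335.6   231.4 ] [ 1.7998e+02 -1.0000e-02  3.7430e+01] F [ 0.45  0.07 -1.3 ] gap 85.2 0.0 t 1.3
shift mm tx 99.2 ty -17.5 tz 101.4 turn 0.0
```

```bash
python3 -m inch '[{"hand":0,"tx":0.05,"ty":-0.0088,"tz":0,"turn":0},{"hand":0,"tx":0.0492,"ty":-0.0087,"tz":0,"turn":0},{"hand":0,"tx":0,"ty":0,"tz":0.04,"turn":0},{"hand":0,"tx":0,"ty":0,"tz":0.04,"turn":0},{"hand":0,"tx":0,"ty":0,"tz":0.021,"turn":0},{"hand":0,"tx":0,"ty":0,"tz":0,"turn":0},{"hand":0,"tx":0,"ty":0,"tz":0,"turn":0},{"hand":0,"tx":0,"ty":0,"tz":0,"turn":0}]'
python3 -c "
from h import *
go(489,-261.4,55,37.4)
s=snapshot('top');a=cv2.resize(s['color'][150:290,350:510],None,fx=3.5,fy=3.5,interpolation=cv2.INTER_CUBIC)
s=snapshot('side');b=cv2.resize(s['color'][70:210,300:460],None,fx=3.5,fy=3.5,interpolation=cv2.INTER_CUBIC)
cv2.imwrite('pics/t1.png',cv2.resize(np.hstack([a,b]),(800,350))[:,:,::-1])"
```

```text
time_s: 2.3
ee_pos: [488.9, -263.3, 131.6]
tcp_rot: [179.9, -0.0, 37.4]
contact_force: [-0.3, -0.6, -0.3]
finger_gap: 85.6
finger_force: 0.0
at [ 488.9  -263.32  131.6 ] [ 1.7987e+02 -4.0000e-02  3.7440e+01] F [-0.3  -0.57 -0.26] gap 85.6 0.0 t 2.3
shift mm tx 1.2 ty -1.5 tz 76.6 turn 0.0
```

View pics/t1.png

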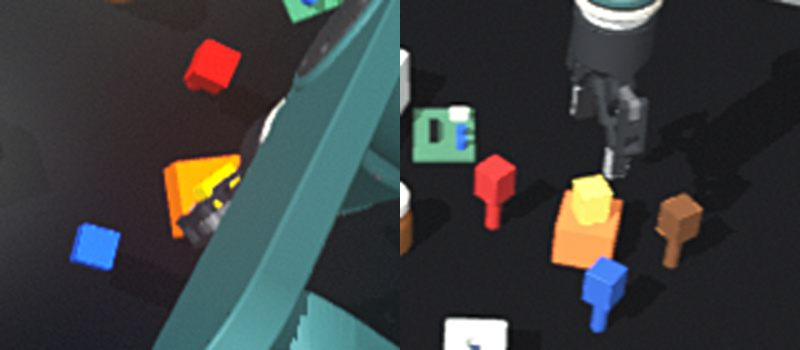

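The gripper hangs over the yellow grip with a finger on each side, and the decoys are clear of it. I'll descend and grip.

```bash
python3 -m inch '[{"hand":0,"tx":0.001,"ty":-0.0015,"tz":0.02,"turn":0},{"hand":0,"tx":0,"ty":0,"tz":0.02,"turn":0},{"hand":0,"tx":0,"ty":0,"tz":0.02,"turn":0},{"hand":0,"tx":0,"ty":0,"tz":0.015,"turn":0},{"hand":0,"tx":0,"ty":0,"tz":0,"turn":0},{"hand":1,"tx":0,"ty":0,"tz":0,"turn":0},{"hand":1,"tx":0,"ty":0,"tz":0,"turn":0},{"hand":1,"tx":0,"ty":0,"tz":0,"turn":0}]'
python3 -m inch '[{"hand":1,"tx":0,"ty":0,"tz":0,"turn":0},{"hand":1,"tx":0,"ty":0,"tz":0,"turn":0},{"hand":1,"tx":0,"ty":0,"tz":0,"turn":0},{"hand":1,"tx":0,"ty":0,"tz":0,"turn":0},{"hand":1,"tx":0,"ty":0,"tz":0,"turn":0},{"hand":1,"tx":0,"ty":0,"tz":0,"turn":0},{"hand":1,"tx":0,"ty":0,"tz":0,"turn":0},{"hand":1,"tx":0,"ty":0,"tz":0,"turn":0}]'
```

```text
time_s: 3.4
ee_pos: [488.3, -261.1, 55.9]
tcp_rot: [179.9, -0.0, 37.4]
contact_force: [1.2, 0.0, 1.6]
finger_gap: 32.5
finger_force: 1.1
time_s: 4.4
ee_pos: [488.5, -261.2, 56.1]
tcp_rot: [179.9, -0.0, 37.4]
contact_force: [0.4, 0.8, 6.4]
finger_gap: 29.1
finger_force: 59.8
```

```bash
python3 -m inch '[{"hand":1,"tx":0,"ty":0,"tz":-0.01,"turn":0},{"hand":1,"tx":0,"ty":0,"tz":-0.02,"turn":0},{"hand":1,"tx":0,"ty":0,"tz":-0.025,"turn":0},{"hand":1,"tx":0,"ty":0,"tz":-0.025,"turn":0},{"hand":1,"tx":0,"ty":0,"tz":-0.02,"turn":0},{"hand":1,"tx":0,"ty":0,"tz":0,"turn":0},{"hand":1,"tx":0,"ty":0,"tz":0,"turn":0},{"hand":1,"tx":0,"ty":0,"tz":0,"turn":0}]'
python3 -c "
from h import *
go(533.7,-43.4,135)"
```

```text
time_s: 5.4
ee_pos: [487.2, -260.3, 154.2]
tcp_rot: [-179.9, 0.0, 37.4]
contact_force: [0.7, 0.3, -2.1]
finger_gap: 29.4
finger_force: 59.7
at [ 487.16 -260.35  154.21] [-1.7988e+02  4.0000e-02  3.7440e+01] F [ 0.67  0.3  -2.12] gap 29.4 59.7 t 5.4
shift mm tx 168.8 ty -144.0 tz 19.2
```

```bash
python3 -m inch '[{"hand":1,"tx":0.0281,"ty":-0.024,"tz":0,"turn":0},{"hand":1,"tx":0.0281,"ty":-0.024,"tz":0,"turn":0},{"hand":1,"tx":0.0281,"ty":-0.024,"tz":0,"turn":0},{"hand":1,"tx":0.0281,"ty":-0.024,"tz":0,"turn":0},{"hand":1,"tx":0.0281,"ty":-0.024,"tz":0,"turn":0},{"hand":1,"tx":0.0281,"ty":-0.024,"tz":0,"turn":0},{"hand":1,"tx":0,"ty":0,"tz":0.012,"turn":0},{"hand":1,"tx":0,"ty":0,"tz":0,"turn":0}]'
python3 -c "
from h import *
go(533.7,-43.4,135)
P=[]
for n in ('side','top','side','top'):
    s=snapshot(n);P.append(state()['ee_pos'])
    cv2.imwrite('pics/g_%s.png'%n,s['color'][:,:,::-1])
print(np.round(P,2).tolist())
a=cv2.imread('pics/g_side.png')[120:280,250:420];cv2.imwrite('pics/g1.png',cv2.resize(a,None,fx=3.5,fy=3.5,interpolation=cv2.INTER_CUBIC))
"
```

```text
time_s: 6.4
ee_pos: [532.9, -44.0, 141.7]
tcp_rot: [-179.9, 0.1, 37.5]
contact_force: [0.2, 0.8, -0.8]
finger_gap: 29.2
finger_force: 59.7
at [532.87 -43.95 141.7 ] [-1.7986e+02  1.4000e-01  3.7480e+01] F [ 0.16  0.79 -0.79] gap 29.2 59.7 t 6.4
shift mm tx 1.0 ty 0.1 tz 6.7 
[[533.23, -44.42, 142.23], [533.69, -44.73, 142.73], [533.98, -44.87, 143.06], [534.17, -44.91, 143.28]]
```

View pics/g1.png

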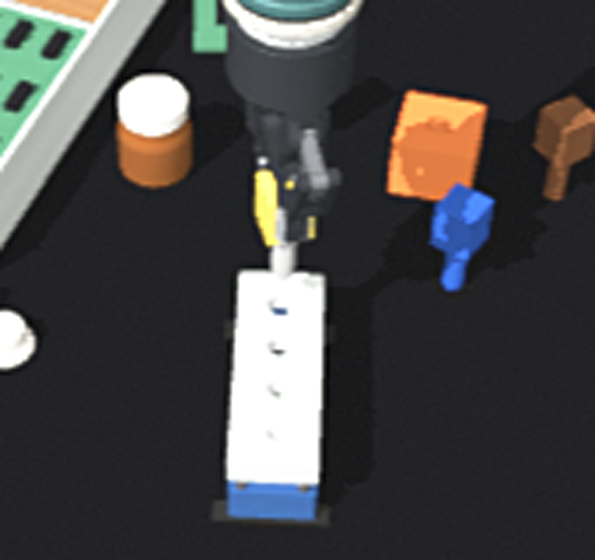

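The pin hangs upright, with its shank at crop (283,262), close to the mouth of the widest hole at crop (279,305). I'll compare these with the projected positions.

```bash
python3 -c "
from h import *
go(533.7,-43.4,135)
s=snapshot('side');t=snapshot('top');p=state()['ee_pos'];print(p.round(2))
f=lambda s,q,o,k:((proj(s,q)-o)*k).round(1)
print('side crop px: holes',[f(s,[533.7-.327*36*i,-43.4+.945*36*i,60],(250,120),3.5).tolist() for i in range(4)],'foot',f(s,[p[0],p[1],p[2]-52],(250,120),3.5),'mid',f(s,[p[0],p[1],p[2]-20],(250,120),3.5))
a=s['color'][120:280,250:420].astype(int);a=cv2.resize(a.astype(np.uint8),None,fx=3.5,fy=3.5,interpolation=cv2.INTER_CUBIC).astype(int)
for r in (248,252,256,260,264):
  g=a[r].mean(1);sat=a[r].max(1)-a[r].min(1);i=[j for j in range(250,310) if g[j]>110 and sat[j]<40];print(r,i[0] if i else None,i[-1] if i else None)
"
```

```text
at [534.17 -44.91 143.28] [-1.7999e+02  1.0000e-02  3.7370e+01] F [-0.09 -0.07 -1.21] gap 29.2 59.7 t 6.6
shift mm tx 0.5 ty -1.5 tz 8.3 
[534.34 -44.79 143.51]
side crop px: holes [[280.5, 302.1], [278.7, 343.3], [276.8, 386.2], [274.9, 430.9]] foot [281.4 269.8] mid [282.6 237.4]
248 270 294
252 270 293
256 270 293
260 270 293
264 269 292
```

```bash
python3 -m inch '[{"hand":1,"tx":0.0005,"ty":-0.0014,"tz":0,"turn":0},{"hand":1,"tx":0,"ty":0,"tz":0.01,"turn":0},{"hand":1,"tx":0,"ty":0,"tz":0.01,"turn":0},{"hand":1,"tx":0,"ty":0,"tz":0.008,"turn":0},{"hand":1,"tx":0,"ty":0,"tz":0.004,"turn":0},{"hand":1,"tx":0,"ty":0,"tz":0.002,"turn":0},{"hand":1,"tx":0,"ty":0,"tz":0,"turn":0},{"hand":1,"tx":0,"ty":0,"tz":0,"turn":0}]'
python3 -c "
from h import *
snapshot('top');snapshot('top');go(534.3,-43.4,107)"
```

```text
time_s: 7.7
ee_pos: [534.0, -42.6, 109.6]
tcp_rot: [180.0, -0.0, 37.4]
contact_force: [0.3, -0.0, -1.5]
finger_gap: 29.2
finger_force: 59.7
at [533.97 -42.63 109.59] [ 1.7998e+02 -2.0000e-02  3.7450e+01] F [-0.08  0.83 -1.42] gap 29.0 59.7 t 7.8
shift mm tx -0.2 ty 0.8 tz 2.6
```

```bash
python3 -m inch '[{"hand":1,"tx":0,"ty":0,"tz":0.001,"turn":0},{"hand":1,"tx":0,"ty":0,"tz":0.001,"turn":0},{"hand":1,"tx":0,"ty":0,"tz":0.001,"turn":0},{"hand":1,"tx":0,"ty":0,"tz":0,"turn":0},{"hand":1,"tx":0,"ty":0,"tz":0,"turn":0},{"hand":1,"tx":0,"ty":0,"tz":0,"turn":0},{"hand":1,"tx":0,"ty":0,"tz":0,"turn":0},{"hand":1,"tx":0,"ty":0,"tz":0,"turn":0}]'
python3 -c "
from h import *
go(534.3,-43.4,90)"
```

```text
time_s: 8.8
ee_pos: [533.8, -42.6, 106.3]
tcp_rot: [-180.0, -0.0, 37.4]
contact_force: [0.2, 0.1, -1.0]
finger_gap: 29.3
finger_force: 59.7
at [533.79 -42.59 106.33] [-1.800e+02 -1.000e-02  3.744e+01] F [ 0.23  0.07 -1.01] gap 29.3 59.7 t 8.8
shift mm tx -0.1 ty 1.0 tz 16.3
```

```bash
python3 -m inch '[{"hand":1,"tx":0,"ty":0,"tz":0.003,"turn":0},{"hand":1,"tx":0,"ty":0,"tz":0.003,"turn":0},{"hand":1,"tx":0,"ty":0,"tz":0.003,"turn":0},{"hand":1,"tx":0,"ty":0,"tz":0.003,"turn":0},{"hand":1,"tx":0,"ty":0,"tz":0.003,"turn":0},{"hand":1,"tx":0,"ty":0,"tz":0.003,"turn":0},{"hand":1,"tx":0,"ty":0,"tz":0,"turn":0},{"hand":1,"tx":0,"ty":0,"tz":0,"turn":0}]'
python3 -c "
from h import *
snapshot('top');go(534.3,-43.4,120)
"
```

```text
time_s: 9.8
ee_pos: [533.9, -42.6, 88.3]
tcp_rot: [180.0, -0.0, 37.4]
contact_force: [0.6, 0.8, -1.0]
finger_gap: 28.9
finger_force: 59.7
at [533.88 -42.6   88.39] [ 1.800e+02 -1.000e-02  3.744e+01] F [ 0.2  -0.11 -1.68] gap 29.1 59.7 t 9.85
shift mm tx -0.2 ty 0.9 tz -31.6
```

```bash
python3 -m inch '[{"hand":1,"tx":0,"ty":0,"tz":-0.01,"turn":0},{"hand":1,"tx":0,"ty":0,"tz":-0.015,"turn":0},{"hand":1,"tx":0,"ty":0,"tz":-0.009,"turn":0},{"hand":1,"tx":0,"ty":0,"tz":0,"turn":0},{"hand":1,"tx":0.0056,"ty":-0.0166,"tz":0,"turn":0},{"hand":1,"tx":0.005,"ty":-0.017,"tz":0,"turn":0},{"hand":1,"tx":0,"ty":0,"tz":0,"turn":0},{"hand":1,"tx":0,"ty":0,"tz":0,"turn":0}]'
python3 -c "
from h import *
for i in range(4): snapshot('top')
go(521.7,-9.5,107)
"
```

```text
time_s: 10.85
ee_pos: [521.7, -9.1, 122.2]
tcp_rot: [180.0, 0.0, 37.5]
contact_force: [0.5, -0.8, -2.1]
finger_gap: 28.9
finger_force: 59.7
at [522.02  -9.77 122.29] [ 1.800e+02 -1.000e-02  3.742e+01] F [-0.21 -0.03 -1.61] gap 29.3 59.7 t 11.05
shift mm tx -0.1 ty -0.4 tz 15.3
```

```bash
python3 -m inch '[{"hand":1,"tx":0,"ty":-0.0002,"tz":0.004,"turn":0},{"hand":1,"tx":0,"ty":0,"tz":0.003,"turn":0},{"hand":1,"tx":0,"ty":0,"tz":0.0025,"turn":0},{"hand":1,"tx":0,"ty":0,"tz":0.0015,"turn":0},{"hand":1,"tx":0,"ty":0,"tz":0.001,"turn":0},{"hand":1,"tx":0,"ty":0,"tz":0.001,"turn":0},{"hand":1,"tx":0,"ty":0,"tz":0,"turn":0},{"hand":1,"tx":0,"ty":0,"tz":0,"turn":0}]'
python3 -c "
from h import *
F=[]
for i in range(5): snapshot('top');F.append(state()['contact_force'])
print(np.mean(F,0));go(521.7,-9.5,107)
"
```

```text
time_s: 12.05
ee_pos: [521.7, -9.3, 109.4]
tcp_rot: [180.0, -0.0, 37.4]
contact_force: [-0.4, -0.0, -1.4]
finger_gap: 29.0
finger_force: 59.7
[ 0.02169553  0.01694649 -1.0509285 ]
at [521.69  -9.31 109.38] [-1.800e+02 -1.000e-02  3.744e+01] F [-0.2   0.6  -1.28] gap 29.4 59.7 t 12.3
shift mm tx -0.1 ty 0.2 tz 2.4
```

```bash
python3 -m inch '[{"hand":1,"tx":0,"ty":0,"tz":0.001,"turn":0},{"hand":1,"tx":0,"ty":0,"tz":0.001,"turn":0},{"hand":1,"tx":0,"ty":0,"tz":0.001,"turn":0},{"hand":1,"tx":0,"ty":0,"tz":0,"turn":0},{"hand":1,"tx":0,"ty":0,"tz":0,"turn":0},{"hand":1,"tx":0,"ty":0,"tz":0,"turn":0},{"hand":1,"tx":0,"ty":0,"tz":0,"turn":0},{"hand":1,"tx":0,"ty":0,"tz":0,"turn":0}]'
python3 -c "
from h import *
F=[]
for i in range(5): snapshot('top');F.append(state()['contact_force'])
print(np.mean(F,0));go(521.7,-9.5,107)
"
```

```text
time_s: 13.3
ee_pos: [521.7, -9.3, 106.3]
tcp_rot: [-180.0, -0.0, 37.4]
contact_force: [0.4, 0.0, -1.0]
finger_gap: 29.6
finger_force: 59.7
[-0.15421094  0.13785059 -1.60135064]
at [521.62  -9.31 106.3 ] [-179.99   -0.     37.45] F [-0.32  0.58 -1.73] gap 28.9 59.7 t 13.55
shift mm tx -0.1 ty 0.2 tz -0.7
```

```bash
python3 -m inch '[{"hand":1,"tx":0,"ty":0,"tz":-0.006,"turn":0},{"hand":1,"tx":0,"ty":0,"tz":-0.01,"turn":0},{"hand":1,"tx":0,"ty":0,"tz":0,"turn":0},{"hand":1,"tx":0,"ty":0,"tz":0,"turn":0},{"hand":1,"tx":0.0063,"ty":-0.0167,"tz":0,"turn":0},{"hand":1,"tx":0.005,"ty":-0.017,"tz":0,"turn":0},{"hand":1,"tx":0,"ty":0,"tz":0,"turn":0},{"hand":1,"tx":0,"ty":0,"tz":0,"turn":0}]'
python3 -c "
from h import *
for i in range(4): snapshot('top')
go(510.1,24.4,107)
"
```

```text
time_s: 14.55
ee_pos: [510.1, 24.6, 122.3]
tcp_rot: [180.0, 0.0, 37.5]
contact_force: [0.3, 0.1, -1.5]
finger_gap: 29.0
finger_force: 59.7
at [510.39  23.99 122.35] [ 1.7999e+02 -1.0000e-02  3.7420e+01] F [ 0.19 -0.31 -1.69] gap 29.1 59.7 t 14.75
shift mm tx 0.0 ty -0.5 tz 15.4
```

```bash
python3 -m inch '[{"hand":1,"tx":0,"ty":-0.0002,"tz":0.004,"turn":0},{"hand":1,"tx":0,"ty":0,"tz":0.003,"turn":0},{"hand":1,"tx":0,"ty":0,"tz":0.0025,"turn":0},{"hand":1,"tx":0,"ty":0,"tz":0.0015,"turn":0},{"hand":1,"tx":0,"ty":0,"tz":0.001,"turn":0},{"hand":1,"tx":0,"ty":0,"tz":0.001,"turn":0},{"hand":1,"tx":0,"ty":0,"tz":0,"turn":0},{"hand":1,"tx":0,"ty":0,"tz":0,"turn":0}]'
python3 -c "
from h import *
F=[]
for i in range(5): snapshot('top');F.append(state()['contact_force'])
print(np.mean(F,0));go(510.1,24.4,107)
"
```

```text
time_s: 15.75
ee_pos: [510.0, 24.5, 109.6]
tcp_rot: [180.0, -0.0, 37.5]
contact_force: [-2.0, 0.1, 4.9]
finger_gap: 29.3
finger_force: 60.6
[-1.37476328 -0.1260273   4.96467952]
at [509.99  24.46 109.57] [180.    -0.    37.45] F [-1.55 -0.55  5.49] gap 29.3 60.6 t 16.0
shift mm tx 0.0 ty 0.1 tz 2.6
```

```bash
python3 -m inch '[{"hand":1,"tx":0,"ty":0,"tz":-0.001,"turn":0},{"hand":1,"tx":-0.0004,"ty":-0.0003,"tz":0,"turn":0},{"hand":1,"tx":-0.0004,"ty":-0.0003,"tz":0,"turn":0},{"hand":1,"tx":0,"ty":0,"tz":0,"turn":0},{"hand":1,"tx":0,"ty":0,"tz":0,"turn":0},{"hand":1,"tx":0,"ty":0,"tz":0,"turn":0},{"hand":1,"tx":0,"ty":0,"tz":0,"turn":0},{"hand":1,"tx":0,"ty":0,"tz":0,"turn":0}]'
cat >> h.py <<'E'
def rep(x,y,z):
    F=[]
    for i in range(5): snapshot('top');F.append(state()['contact_force'])
    print("meanF",np.mean(F,0).round(2));go(x,y,z)
E
python3 -c "
from h import *
rep(510.1,24.4,107)"
```

```text
time_s: 17.0
ee_pos: [509.6, 24.4, 110.5]
tcp_rot: [180.0, -0.0, 37.4]
contact_force: [2.1, -0.2, 3.7]
finger_gap: 29.1
finger_force: 60.3
meanF [ 2.88 -0.62  2.88]
at [509.54  24.4  110.47] [ 1.7996e+02 -4.0000e-02  3.7450e+01] F [ 3.4  -1.51  2.54] gap 29.3 60.3 t 17.25
shift mm tx 0.4 ty 0.3 tz 3.5
```

The pin is stopped at hole 2's mouth under about 6 N. Its image width of roughly 6.7 px is about 15.5 mm, so it looks like the 15 mm pin. I'll go back to hole 1 and confirm with a sideways clearance check there.

```bash
python3 -m inch '[{"hand":1,"tx":0,"ty":0,"tz":-0.004,"turn":0},{"hand":1,"tx":0,"ty":0,"tz":-0.008,"turn":0},{"hand":1,"tx":0,"ty":0,"tz":0,"turn":0},{"hand":1,"tx":-0.0053,"ty":0.0167,"tz":0,"turn":0},{"hand":1,"tx":-0.005,"ty":0.017,"tz":0,"turn":0},{"hand":1,"tx":0,"ty":0,"tz":0,"turn":0},{"hand":1,"tx":0,"ty":0,"tz":0,"turn":0},{"hand":1,"tx":0,"ty":0,"tz":0,"turn":0}]'
python3 -c "
from h import *
rep(521.7,-9.4,107)"
```

```text
time_s: 18.25
ee_pos: [520.9, -8.3, 122.2]
tcp_rot: [-180.0, 0.0, 37.4]
contact_force: [0.2, 0.4, -1.6]
finger_gap: 29.3
finger_force: 59.7
meanF [ 0.17 -0.01 -1.15]
at [521.22  -8.27 122.34] [-179.99   -0.     37.47] F [ 0.11  0.29 -1.44] gap 29.5 59.7 t 18.5
shift mm tx -0.3 ty 1.2 tz 15.3
```

```bash
python3 -m inch '[{"hand":1,"tx":-0.0003,"ty":0.0012,"tz":0.004,"turn":0},{"hand":1,"tx":0,"ty":0,"tz":0.004,"turn":0},{"hand":1,"tx":0,"ty":0,"tz":0.003,"turn":0},{"hand":1,"tx":0,"ty":0,"tz":0.0015,"turn":0},{"hand":1,"tx":0,"ty":0,"tz":0.0015,"turn":0},{"hand":1,"tx":0,"ty":0,"tz":0.0015,"turn":0},{"hand":1,"tx":0,"ty":0,"tz":0,"turn":0},{"hand":1,"tx":0,"ty":0,"tz":0,"turn":0}]'
python3 -c "
from h import *
rep(521.7,-9.4,107)"
```

```text
time_s: 19.5
ee_pos: [521.9, -9.7, 106.9]
tcp_rot: [180.0, -0.0, 37.4]
contact_force: [-0.6, 0.7, -1.5]
finger_gap: 29.2
finger_force: 59.7
meanF [-0.18 -0.07 -1.15]
at [521.86  -9.68 106.87] [-1.800e+02 -1.000e-02  3.744e+01] F [-0.48 -0.53 -0.5 ] gap 29.4 59.7 t 19.75
shift mm tx 0.0 ty -0.3 tz -0.1
```

```bash
python3 -m inch '[{"hand":1,"tx":0,"ty":0,"tz":0.002,"turn":0},{"hand":1,"tx":0,"ty":0,"tz":0.002,"turn":0},{"hand":1,"tx":0,"ty":0,"tz":0.002,"turn":0},{"hand":1,"tx":0.0006,"ty":0,"tz":0,"turn":0},{"hand":1,"tx":0.0006,"ty":0,"tz":0,"turn":0},{"hand":1,"tx":0,"ty":0,"tz":0,"turn":0},{"hand":1,"tx":0,"ty":0,"tz":0,"turn":0},{"hand":1,"tx":0,"ty":0,"tz":0,"turn":0}]'
python3 -c "
from h import *
rep(521.7,-9.4,107)"
python3 -m inch '[{"hand":1,"tx":-0.0006,"ty":0,"tz":0,"turn":0},{"hand":1,"tx":-0.0006,"ty":0,"tz":0,"turn":0},{"hand":1,"tx":-0.0006,"ty":0,"tz":0,"turn":0},{"hand":1,"tx":-0.0006,"ty":0,"tz":0,"turn":0},{"hand":1,"tx":0,"ty":0,"tz":0,"turn":0},{"hand":1,"tx":0,"ty":0,"tz":0,"turn":0},{"hand":1,"tx":0,"ty":0,"tz":0,"turn":0},{"hand":1,"tx":0,"ty":0,"tz":0,"turn":0}]'
python3 -c "
from h import *
rep(521.7,-9.4,107)"
```

```text
time_s: 20.75
ee_pos: [522.8, -9.0, 100.9]
tcp_rot: [180.0, -0.0, 37.4]
contact_force: [0.5, 0.4, -1.1]
finger_gap: 29.5
finger_force: 59.7
meanF [ 0.02 -0.05 -1.4 ]
at [522.78  -8.96 100.84] [-180.     -0.     37.45] F [-0.26  0.1  -1.61] gap 29.4 59.7 t 21.0
shift mm tx -1.1 ty -0.3 tz -6.2 
time_s: 22.0
ee_pos: [521.4, -10.1, 100.9]
tcp_rot: [180.0, -0.1, 37.4]
contact_force: [3.4, 4.3, -2.9]
finger_gap: 29.3
finger_force: 59.5
meanF [ 2.62  4.22 -2.93]
at [521.3  -10.13 100.88] [ 1.800e+02 -6.000e-02  3.743e+01] F [ 2.58  4.79 -2.39] gap 29.3 59.5 t 22.25
shift mm tx 0.8 ty -0.3 tz -6.1
```

The free play so far, about 1.6 mm or more, is too much for a 15 mm pin. I'll probe the other side to get the full play.

```bash
python3 -m inch '[{"hand":1,"tx":0.0012,"ty":0,"tz":0,"turn":0},{"hand":1,"tx":0.0012,"ty":0,"tz":0,"turn":0},{"hand":1,"tx":0.0005,"ty":0,"tz":0,"turn":0},{"hand":1,"tx":0.0005,"ty":0,"tz":0,"turn":0},{"hand":1,"tx":0,"ty":0,"tz":0,"turn":0},{"hand":1,"tx":0,"ty":0,"tz":0,"turn":0},{"hand":1,"tx":0,"ty":0,"tz":0,"turn":0},{"hand":1,"tx":0,"ty":0,"tz":0,"turn":0}]'
python3 -c "
from h import *
rep(521.7,-9.4,107)"
python3 -m inch '[{"hand":1,"tx":0.0005,"ty":0,"tz":0,"turn":0},{"hand":1,"tx":0.0005,"ty":0,"tz":0,"turn":0},{"hand":1,"tx":0,"ty":0,"tz":0,"turn":0},{"hand":1,"tx":0,"ty":0,"tz":0,"turn":0},{"hand":1,"tx":0,"ty":0,"tz":0,"turn":0},{"hand":1,"tx":0,"ty":0,"tz":0,"turn":0},{"hand":1,"tx":0,"ty":0,"tz":0,"turn":0},{"hand":1,"tx":0,"ty":0,"tz":0,"turn":0}]'
python3 -c "
from h import *
rep(521.7,-9.4,107)"
```

```text
time_s: 23.25
ee_pos: [523.2, -8.5, 100.7]
tcp_rot: [-180.0, 0.0, 37.5]
contact_force: [-1.5, -3.4, -0.6]
finger_gap: 29.3
finger_force: 59.8
meanF [-2.04 -2.48 -0.84]
at [523.21  -8.49 100.74] [-1.7998e+02  4.0000e-02  3.7450e+01] F [-1.8  -2.76 -0.68] gap 29.4 59.8 t 23.5
shift mm tx -1.8 ty -0.2 tz -6.3 
time_s: 24.5
ee_pos: [523.4, -8.3, 100.6]
tcp_rot: [-180.0, 0.1, 37.5]
contact_force: [-4.0, -4.2, -0.3]
finger_gap: 29.1
finger_force: 59.9
meanF [-4.04 -5.23 -0.45]
at [523.34  -8.3  100.57] [-1.7997e+02  1.2000e-01  3.7470e+01] F [-3.23 -5.17 -0.12] gap 29.1 59.9 t 24.75
shift mm tx -2.0 ty -0.1 tz -6.4
```

The forces on the two walls are opposite and the play is only 1–2 mm. A 12 mm pin would have 4 mm of play here, and it would also have entered hole 2, where I pressed only about 0.4 mm off centre. So the pin is 15 mm and its home is hole 1. I'll centre it and push it home.

```bash
python3 -m inch '[{"hand":1,"tx":-0.0013,"ty":0,"tz":0,"turn":0},{"hand":1,"tx":-0.0013,"ty":0,"tz":0,"turn":0},{"hand":1,"tx":0,"ty":0,"tz":0.003,"turn":0},{"hand":1,"tx":0,"ty":0,"tz":0.003,"turn":0},{"hand":1,"tx":0,"ty":0,"tz":0.003,"turn":0},{"hand":1,"tx":0,"ty":0,"tz":0,"turn":0},{"hand":1,"tx":0,"ty":0,"tz":0,"turn":0},{"hand":1,"tx":0,"ty":0,"tz":0,"turn":0}]'
python3 -c "
from h import *
rep(522.2,-9.4,66)"
```

```text
time_s: 25.75
ee_pos: [522.4, -9.3, 91.9]
tcp_rot: [180.0, -0.0, 37.4]
contact_force: [-0.0, 0.5, -1.7]
finger_gap: 29.1
finger_force: 59.9
meanF [-0.28  0.24 -1.43]
at [522.33  -9.34  91.87] [-1.800e+02 -1.000e-02  3.744e+01] F [ 0.41  1.1  -2.16] gap 29.3 59.9 t 26.0
shift mm tx -0.1 ty -0.0 tz 25.9
```

```bash
python3 -m inch '[{"hand":1,"tx":0,"ty":0,"tz":0.004,"turn":0},{"hand":1,"tx":0,"ty":0,"tz":0.004,"turn":0},{"hand":1,"tx":0,"ty":0,"tz":0.004,"turn":0},{"hand":1,"tx":0,"ty":0,"tz":0.004,"turn":0},{"hand":1,"tx":0,"ty":0,"tz":0.004,"turn":0},{"hand":1,"tx":0,"ty":0,"tz":0.002,"turn":0},{"hand":1,"tx":0,"ty":0,"tz":0,"turn":0},{"hand":1,"tx":0,"ty":0,"tz":0,"turn":0}]'
python3 -c "
from h import *
rep(522.2,-9.4,66)"
```

```text
time_s: 27.0
ee_pos: [522.4, -9.4, 69.9]
tcp_rot: [180.0, -0.0, 37.4]
contact_force: [-0.3, -0.2, -1.1]
finger_gap: 29.4
finger_force: 59.9
meanF [ 0.16  0.27 -1.43]
at [522.4   -9.34  69.96] [ 1.7999e+02 -2.0000e-02  3.7440e+01] F [-0.01 -0.5  -0.79] gap 29.4 59.9 t 27.25
shift mm tx -0.2 ty -0.1 tz 4.0
```

```bash
python3 -m inch '[{"hand":1,"tx":0,"ty":0,"tz":0.001,"turn":0},{"hand":1,"tx":0,"ty":0,"tz":0.001,"turn":0},{"hand":1,"tx":0,"ty":0,"tz":0.001,"turn":0},{"hand":1,"tx":0,"ty":0,"tz":0.001,"turn":0},{"hand":1,"tx":0,"ty":0,"tz":0.0012,"turn":0},{"hand":1,"tx":0,"ty":0,"tz":0,"turn":0},{"hand":1,"tx":0,"ty":0,"tz":0,"turn":0},{"hand":1,"tx":0,"ty":0,"tz":0,"turn":0}]'
python3 -c "
from h import *
rep(522.2,-9.4,66)"
```

```text
time_s: 28.25
ee_pos: [522.3, -9.3, 64.7]
tcp_rot: [-180.0, -0.0, 37.4]
contact_force: [-1.5, -0.9, 2.4]
finger_gap: 29.7
finger_force: 60.1
meanF [-1.37  0.29  2.51]
at [522.26  -9.31  64.64] [-179.99   -0.     37.45] F [-0.98  0.59  2.24] gap 29.6 60.1 t 28.5
shift mm tx -0.1 ty 0.0 tz -1.4
```

```bash
python3 -m inch '[{"hand":0.6,"tx":0,"ty":0,"tz":0,"turn":0},{"hand":0.4,"tx":0,"ty":0,"tz":0,"turn":0},{"hand":0,"tx":0,"ty":0,"tz":0,"turn":0},{"hand":0,"tx":0,"ty":0,"tz":0,"turn":0},{"hand":0,"tx":0,"ty":0,"tz":0,"turn":0},{"hand":0,"tx":0,"ty":0,"tz":0,"turn":0},{"hand":0,"tx":0,"ty":0,"tz":0,"turn":0},{"hand":0,"tx":0,"ty":0,"tz":0,"turn":0}]'
```

```text
time_s: 29.5
ee_pos: [522.3, -9.3, 64.6]
tcp_rot: [-180.0, -0.0, 37.4]
contact_force: [-0.4, -0.4, 0.6]
finger_gap: 85.2
finger_force: 0.0
```

```bash
python3 -m inch '[{"hand":0,"tx":0,"ty":0,"tz":-0.01,"turn":0},{"hand":0,"tx":0,"ty":0,"tz":-0.03,"turn":0},{"hand":0,"tx":0,"ty":0,"tz":-0.03,"turn":0},{"hand":0,"tx":0,"ty":0,"tz":-0.03,"turn":0},{"hand":0,"tx":0,"ty":0,"tz":-0.03,"turn":0},{"hand":0,"tx":-0.05,"ty":0,"tz":0,"turn":0},{"hand":0,"tx":-0.05,"ty":0,"tz":0,"turn":0},{"hand":0,"tx":-0.05,"ty":0,"tz":0,"turn":0}]'
python3 -c "
from h import *
for i in range(4): s=snapshot('side')
t=snapshot('top')
f=lambda s,x,y:cv2.resize(s['color'][y:y+140,x:x+160],None,fx=2.5,fy=2.5,interpolation=cv2.INTER_CUBIC)
cv2.imwrite('pics/end.png',np.hstack([f(s,250,150),f(t,200,140)])[:,:,::-1])"
```

```text
time_s: 30.5
ee_pos: [402.2, -101.2, 195.4]
tcp_rot: [179.9, -0.0, 37.5]
contact_force: [0.9, -1.6, -0.2]
finger_gap: 85.5
finger_force: 0.0
```

View pics/end.png

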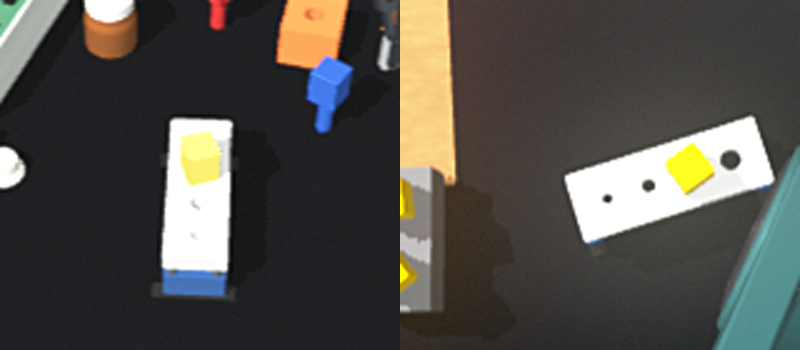

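The pin stands upright in hole 1 with its grip down on the plate (top crop (690,168)). The spares are still in place and the arm is clear.

```bash
python3 -c "
from bench import *
print(sign_off())"
```

```text
the job is handed in; nothing more can be done
None
```

The pin measures 15 mm: it went through the 19 and 16 mm holes and was stopped at the mouth of the 13 mm hole. It now stands fully home in the 16 mm hole, and the job is handed in; the judge's verdict was not shown.

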